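# Tip the cork out of its organiser cup

### The job

One of the three cups in the wooden organiser has a wine cork lying in it. Lift that cup straight up out of the organiser, upright and with the cork still in it, tip the cork out into the round bowl, and stand the empty cup upright on the free worktop, beside the organiser and the bowl.

Things in the scene. Friction and masses are not known exactly. Their poses are not given: they have to be found in the camera images.
- cup_cork: White plastic cup with the cork, 76 x 56 x 84 mm (x, y, z), rigid 3 mm walls, 0.1 kg; stands 6 mm above the worktop in the organiser. Origin: centre of underside, z up. Grip across its flat upright sides (y = -28, +28 mm) at x 6, z 55 to 80 mm. Pouring end at -x has no wall: a 22 degree ramp from x -1 to a lip at x -38, z 18 mm; the cork rolls out when -x tips down 35 degrees or more.
- cork: Wine cork, a plain cylinder 24 mm in diameter and 38 mm long, 12 g, lying across the cup's floor. Origin at its centre, its axis along its y.
- frame: Wooden organiser, fixed: 267 x 73 x 40 mm (x, y, z), base and walls 6 mm. Origin: centre of underside. Three pockets in a row at x -87, 0, +87 mm, each 81 x 61 mm, 34 mm deep, hold three equal cups with 2.5 mm play all round, pouring ends towards its -x. The two other cups hold a salt and a pepper shaker. Cups and shakers reach 90 mm above the worktop.
- bowl: White round bowl, loose, rim diameter 140 mm, 55 mm high, wall 4 mm, 0.35 kg. Origin: centre of underside, z up. The worktop (z = 0) around it is free from x = 0.40 to 0.73 m and y = -0.28 to 0.18 m, save for the organiser.

How it is judged (in metres and radians):
On the way, in this order (a step that is already met when the one before it is completed fails the run):
1. the cup is clear above the organiser, upright, with the cork in it (height (world z) of cup_cork above 0.05 m and angle between cup_cork's own z axis and vertical below 0.26 rad and distance between cork and cup_cork below 0.055 m), for 0.1 s.
2. the cup is tipped by more than 25 degrees close over the bowl (angle between cup_cork's own z axis and vertical above 0.44 rad and height (world z) of cup_cork above 0.04 m and horizontal distance between cup_cork and bowl below 0.16 m), for 0.1 s.
At the end, for the whole second after the job is handed in: The cork lies at rest inside the bowl (centre within 65 mm of the bowl's axis and below its rim), the bowl is upright within 10 degrees, and the empty cup stands released on the worktop, outside organiser and bowl, upright within 10 degrees (underside less than 12 mm above the worktop) and at rest (horizontal distance between cork and bowl below 0.065 m and z of cork in the frame of bowl below 0.055 m and linear speed of cork below 0.05 m/s and angle between each of bowl, cup_cork's own z axis and vertical below 0.17 rad and height (world z) of cup_cork below 0.012 m and horizontal distance between cup_cork and bowl above 0.08 m and linear speed of cup_cork below 0.03 m/s and (x of cup_cork in the frame of frame above 0.15 m or x of cup_cork in the frame of frame below -0.15 m or y of cup_cork in the frame of frame above 0.05 m or y of cup_cork in the frame of frame below -0.05 m)); the robot touches nothing.
It fails at once if the cup is tilted by more than 20 degrees before it is clear of the organiser's pocket (angle between cup_cork's own z axis and vertical above 0.35 rad and height (world z) of cup_cork below 0.035 m and x of cup_cork in the frame of frame between -0.13 and 0.13 m and y of cup_cork in the frame of frame between -0.04 and 0.04 m).
It also fails if it takes over 56 s, if anything falls off the work surface, if the arm or the gripper's body presses on something with over 40 N, if the wrist force passes 120 N, or if a joint passes its speed limit or range.

### The arm

A 6-joint arm with a two-finger parallel gripper is mounted at the origin on a cart in front of the work surface, level with it; the furniture and walls round the work are solid. World frame = base frame: x ahead of the robot, y to its left, z up, the work surface at z = 0. Lengths are in mm, angles in rad, forces in N, time in s.
With the tool pointing down it reaches from about 300 to 775 mm from the base axis. Payload 14.6 kg.
Tool frame: the origin (TCP) lies between the finger pads; the fingertips stand 25 mm ahead of it and the grasp point (between the pads) lies 6 mm ahead of it; z points along the fingers, y is the line along which they close (so a half turn about z gives the same grasp; the last joint's range is limited). The gripper opens to 94 mm and grips with 3 to 60 N. Pads are 16 mm wide; open, the fingers measure 119 mm over their backs; the gripper's body (75 mm by 177 mm) begins 78 mm behind the grasp point.
Start: joints at [1.071, 0.3, 1.521, -0, 1.321, -0.067], TCP at [230.674, 499.278, 230.446] pointing down, gripper open.
Joint ranges: [-3.03, 3.03], [-0.79, 2.21], [0.23, 2.52], [-1.04, 4.18], [0, 3.07], [-2.55, 2.55]. Speed limits (rad/s): [2.22, 2.22, 2.57, 3.14, 3.14, 3.14].

### API

Orientations are given as [roll, pitch, yaw] about the fixed x, y, z axes, in that order (R = Rz(yaw) Ry(pitch) Rx(roll)).
In Python, from cell import manip gives the robot as it stands. The module is installed in compiled form; this text tells all that it offers.
- The arm moves only by the tool step_arm, never from a script. Its argument "series" is one flat list of numbers, 5 for each row, row after row: the shift along the world's x, y, z in mm, then the turn about the world's z in rad, then the closure, from 0 (fully open) to 1 (shut). In form: [dx, dy, dz, spin, jaw, dx, dy, dz, spin, jaw, ...]. A call has 1 to 20 rows; each row shifts and turns the commanded pose from where the row before left it; what a row does not reach is not made up. A row lasts 1/8 s, in which the tool goes at most 62.5 mm and 10.7 degrees, less where a joint would pass 70% of its speed; a pose out of reach is approached as far as the arm can. A call is refused whole if a number of a shift passes 62.5 or a number of a turn 0.188, either way. A call with a gripper value outside its range is refused whole. The fingers move at their own pace and stop on an object; "squeeze" is the grip in N (left out, the last holds). Time passes only in rows, so rows that do not move let the fingers close. It gives the time, the measured TCP pose, the force, the opening and the grip force at its end, in the units of the state.
- manip.read_state(): the state, without advancing time (a new reading comes with each control period).
- manip.camera(name): name is "side" or "top"; returns (picture, depth): 480x640x3 uint8, blue, green, red; 480x640 float32, mm along the optical axis (not along the pixel's ray), 0 where there is no reading.
- manip.camera_info(name): a dict with "fovy" (degrees; the focal length in pixels is half the picture's height over the tangent of half this angle, whatever the lens; pixels are square), "cx", "cy" (the principal point, pixels), "k1" (the pictures are not rectified: a ray, as slopes to the right and down, at radius r is drawn at 1 + k1 r^2 times it, then the intrinsics apply), "eye" and "orientation" of the camera in the world. Camera axes: x right, y down, z forward; pixel columns grow to the right and rows downward; lengths in mm; the calibration is good to about 2 mm. A picture is of the moment at which its call begins. camera_info takes no time and is no camera call.
- manip.sign_off(): hands the job in; it is judged then, once.
The state is a dict: "clock": time; "joints": joint angles; "qd": joint speeds; "effort": joint torques, N m; "eef_pos": TCP position; "eef_rot": TCP orientation; "wrist_force": force on the tool from outside, world axes, zero at the start; "moment": the same for the moment, N m; "finger_gap": finger opening in mm; "finger_force": force on a finger pad.
Only numpy, scipy, OpenCV 4.12 (cv2) and the standard library are available. Lean on these libraries where they do the work, as an engineer would, in place of code of your own. Each camera call takes 0.05 s, during which the arm holds its last target. There are 200 camera calls.

## Working session

There is one attempt and no reset: what is moved stays moved. The work goes in short steps, Python scripts to look and compute and a tool call to move; the robot and the scene stay as the last step left them, time stands still between calls to the robot, and variables do not carry over. Pictures are saved under pics/ and viewed, at most 10 in all, crops included, and the job is handed in when it is done.

Besides the shell and the picture viewer there is one more tool, called by a JSON object that holds its "name" and its "arguments", one argument or row to a line. step_arm: Moves the arm, as the interface text tells. Its arguments: {"type":"object","properties":{"series":{"type":"array"},"squeeze":{"type":"number"}},"required":["series"]}

```bash
mkdir -p pics; cat > h.py <<'E'
import numpy as np,cv2
from cell import manip
from scipy.spatial.transform import Rotation as R
def cam(n):
    i=manip.camera_info(n); f=240/np.tan(np.radians(i['fovy'])/2)
    o=np.array(i['orientation'],float)
    Rm=o if o.shape==(3,3) else R.from_euler('xyz',o).as_matrix()
    return i,f,Rm
def dirs(n,px):
    i,f,Rm=cam(n); K=np.array([[f,0,i['cx']],[0,f,i['cy']],[0,0,1.]])
    u=cv2.undistortPoints(np.array(px,float).reshape(-1,1,2),K,np.array([i['k1'],0,0,0.])).reshape(-1,2)
    return np.array(i['eye'],float),np.c_[u,np.ones(len(u))]@Rm.T
def plane(n,px,z):
    e,d=dirs(n,px); return e+d*((z-e[2])/d[:,2])[:,None]
def cloud(n,depth):
    v,u=np.mgrid[0:480,0:640]; e,d=dirs(n,np.c_[u.ravel(),v.ravel()])
    return (e+d*depth.reshape(-1,1)).reshape(480,640,3)
E
python3 - <<'E'
from h import *
for n in('top','side'):
    p,d=manip.camera(n); cv2.imwrite(f'pics/{n}0.png',p); np.save(n+'d.npy',d); print(n,manip.camera_info(n))
    c=cloud(n,d); print(n, c[240,320], (d==0).mean())
print(manip.read_state())
E
```

```text
top {'fovy': 44.916476710633106, 'cx': 318.6076167703064, 'cy': 239.3676984127417, 'k1': -0.09570186814186732, 'eye': array([526.4374791 , -37.50476583, 906.01824844]), 'orientation': array([-3.05154741, -0.00831469, -1.57140863])}
top [ 6.07211660e+02 -4.72652186e+01  3.75417577e-01] 0.004182942708333333
side {'fovy': 46.19874358786634, 'cx': 321.0139862807647, 'cy': 236.9440188958413, 'k1': -0.16592020459947085, 'eye': array([346.67838381, 596.9930785 , 596.06317255]), 'orientation': array([-2.23258956,  0.00617683, -2.79500539])}
side [ 6.08836350e+02 -1.12922662e+02 -4.53371653e-02] 0.00404296875
{'clock': 0.1, 'joints': array([ 1.07143566e+00,  3.00387814e-01,  1.52151596e+00, -8.47079770e-06,
        1.32068215e+00, -6.66430176e-02]), 'qd': array([-0.00043303, -0.00167492, -0.00030625,  0.00145209, -0.00030541,
       -0.00158071]), 'effort': array([ 1.90707637e-03, -5.32645547e+01, -3.53282762e+01,  7.09290197e-02,
        2.34800298e-02, -3.74457125e-05]), 'eef_pos': array([230.56433569, 499.11387802, 229.95954753]), 'eef_rot': array([-3.14060105e+00, -5.79582396e-05,  2.70887708e+00]), 'wrist_force': array([-0.30873766,  1.03540901, -0.01634436]), 'moment': array([ 0.01589717,  0.02404845, -0.08782151]), 'finger_force': 0.0, 'finger_gap': 94.30138210065039}
```

View pics/top0.png

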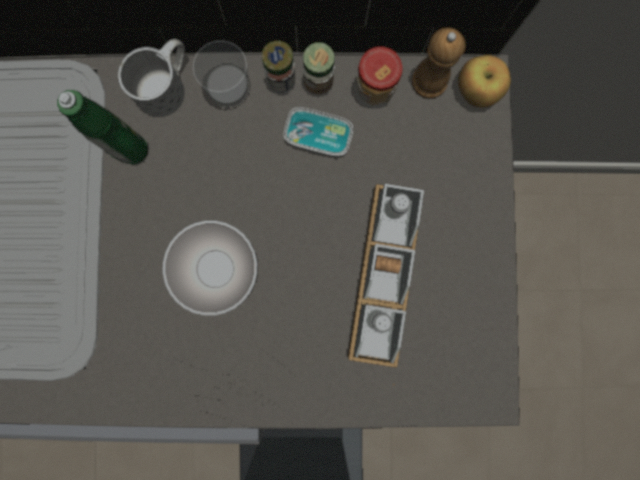

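View pics/side0.png

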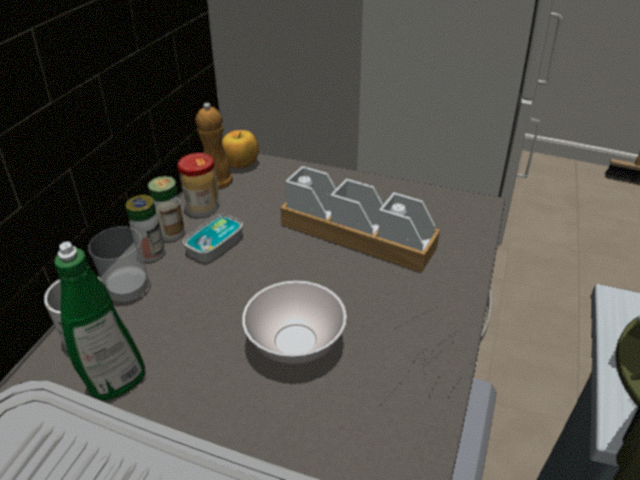

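Top view: the bowl is at about (210,268). The organiser runs from (400,185) down to (375,362), with pouring ends towards the robot. The cork is in the middle cup at (388,263). The tool only spins about z, so I'll tip the cup by pivoting it in the pads over a fixed edge. That means measuring the poses and the neighbouring cups' tops.

```bash
python3 - <<'E'
from h import *
for n in('top','side'):
    d=np.load(n+'d.npy'); p=cv2.imread(f'pics/{n}0.png'); c=cloud(n,d); hsv=cv2.cvtColor(p,cv2.COLOR_BGR2HSV)
    x,y,z=c[...,0],c[...,1],c[...,2]; ok=d>0
    m=ok&(z>46)&(z<62)&(x>420)&(x<660)&(y>20)&(y<260)
    q=c[m][:,:2]; # bowl rim
    (bx,by),r=cv2.minEnclosingCircle(q.astype(np.float32)); print(n,'bowl',bx,by,r,m.sum(), 'zmax',z[m].max())
    w=ok&(hsv[...,1]>90)&(hsv[...,0]>8)&(hsv[...,0]<25)&(z>34)&(z<46)&(x>380)&(x<690)&(y<-60)&(y>-260)
    r=cv2.minAreaRect(c[w][:,:2].astype(np.float32)); print(n,'frame rim',r,w.sum(),np.median(z[w]), cv2.boxPoints(r).round(1).tolist())
    a=ok&(z>30)&(x>380)&(x<690)&(y<-60)&(y>-260)
    r=cv2.minAreaRect(c[a][:,:2].astype(np.float32)); print(n,'all',r)
    # tops
    t=a&(z>82); print('tops',t.sum(), z[a].max()); np.save(n+'_tops.npy',c[t])
E
```

```text
top bowl 561.6762084960938 116.15835571289062 69.72040557861328 1452 zmax 60.132315680975694
top frame rim ((552.114013671875, -145.00303649902344), (72.31304931640625, 265.17376708984375), 80.6394271850586) 1175 40.19411590024288 [[415.3999938964844, -159.10000610351562], [677.0999755859375, -202.1999969482422], [688.7999877929688, -130.89999389648438], [427.20001220703125, -87.80000305175781]]
top all ((552.0733032226562, -145.7590789794922), (73.80205535888672, 266.93353271484375), 80.68717193603516)
tops 1588 97.35964654899419
side bowl 562.2008056640625 114.80451202392578 70.90444946289062 1400 zmax 57.21715725726199
side frame rim ((551.9058227539062, -143.50027465820312), (75.54866027832031, 266.42364501953125), 81.24275207519531) 698 37.75150927681398 [[414.5, -160.60000610351562], [677.7999877929688, -201.10000610351562], [689.2999877929688, -126.4000015258789], [426.0, -85.9000015258789]]
side all ((551.9058227539062, -143.50027465820312), (75.54866027832031, 266.42364501953125), 81.24275207519531)
tops 1206 92.84788207746323
```

```bash
python3 - <<'E'
from h import *
ex=np.array([np.cos(.162),-np.sin(.162)]);ey=np.array([ex[1]*-1,ex[0]])
d=np.load('topd.npy'); c=cloud('top',d)
s=c-[552,-145,0]; u=s[...,:2]@ex; v=s[...,:2]@ey; z=c[...,2]
for vc in (30,26,20,10,0,-10,-20,-27):
    print(vc,[ (int(z[(abs(u-k)<4)&(abs(v-vc)<3)&(d>0)].max()) if ((abs(u-k)<4)&(abs(v-vc)<3)&(d>0)).any() else -1) for k in range(-132,136,8)])
E
```

```text
30 [42, 59, 68, 82, 93, 93, 92, 92, 93, 92, 94, 42, 64, 70, 78, 94, 93, 92, 93, 93, 92, 92, 44, 58, 76, 86, 92, 93, 94, 95, 93, 91, 92, 43]
26 [41, 59, 72, 83, 93, 93, 95, 94, 93, 93, 95, 42, 64, 75, 86, 94, 94, 94, 94, 94, 94, 93, 51, 64, 79, 86, 93, 93, 95, 95, 94, 95, 95, 42]
20 [41, 39, 25, 21, -1, -1, -1, -1, -1, -1, 95, 42, 27, 25, 20, 16, -1, 25, 29, 35, 25, 95, 42, 27, 24, 19, 15, -1, -1, -1, -1, -1, 93, -1]
10 [42, 40, 25, 22, 19, 15, 80, 88, 89, 87, 95, 41, 27, 24, 21, 19, 14, 29, 36, 36, 31, 94, 40, 27, 23, 21, 18, 15, 83, 88, 89, 83, 95, -1]
0 [43, 41, 26, 22, 19, 14, 86, 89, 91, 87, 95, 42, 28, 24, 21, 17, 14, 28, 35, 36, 32, 94, 41, 26, 24, 21, 18, 13, 89, 91, 91, 87, 94, -1]
-10 [43, 41, 25, 21, 18, 17, 84, 88, 89, 86, 94, 41, 27, 24, 21, 17, 14, 30, 35, 35, 32, 95, 41, 26, 24, 21, 19, 13, 86, 87, 88, 87, 95, -1]
-20 [43, 40, 24, 25, 18, 15, 14, -1, -1, 13, 95, 42, 27, 23, 20, 18, 15, 29, 34, 35, 32, 94, 42, 27, 24, 22, 18, 13, 11, 13, 11, -1, 94, -1]
-27 [41, 58, 71, 85, 92, 97, 95, 94, 93, 94, 93, 43, 63, 75, 89, 93, 94, 95, 95, 94, 94, 94, 53, 63, 77, 89, 94, 94, 94, 93, 93, 93, 93, -1]
```

Frame centre is (552,-145) with yaw -0.162, and the bowl is at (562,116). The neighbours' side walls top out near 90 mm. I'll drag the bowl from inside to the organiser's +y side, next to the -x cup, then tip the cup over that cup's side wall.

{"name": "step_arm", "arguments": {
  "series": [33.1,-38.3,0,0.027,1,33.1,-38.3,0,0.027,1,33.1,-38.3,0,0.027,1,33.1,-38.3,0,0.027,1,33.1,-38.3,0,0.027,1,33.1,-38.3,0,0.027,1,33.1,-38.3,0,0.027,1,33.1,-38.3,0,0.027,1,33.1,-38.3,0,0.027,1,33.1,-38.3,0,0.028,1,0,0,-45,0,1,0,0,-45,0,1,0,0,-45,0,1,0,0,-30,0,1,0,0,-15,0,1],
  "squeeze": 15
}}

```text
clock: 1.98
eef_pos: [561.0, 116.2, 48.7]
eef_rot: [-3.141, -0.002, 2.98]
wrist_force: [0.2, 0.6, 0.6]
finger_gap: 1.0
finger_force: 0.0
```

{"name": "step_arm", "arguments": {
  "series": [-5.5,-12,0,0,1,-5.5,-12,0,0,1,-5.5,-12,0,0,1,-5.5,-12,0,0,1,-5.5,-12,0,0,1,-5.5,-12,0,0,1,-5.5,-12,0,0,1,-5.5,-12,0,0,1,-5.5,-12,0,0,1,-5.5,-12,0,0,1,-5.5,-12,0,0,1,-5.5,-12,0,0,1,-5.5,-12,0,0,1,0,0,0,0,1]
}}

```text
clock: 3.72
eef_pos: [489.8, -40.6, 50.4]
eef_rot: [-3.141, -0.0, 2.979]
wrist_force: [-0.5, -0.2, -0.4]
finger_gap: 0.4
finger_force: 0.0
```

```bash
cat >> h.py <<'E'
ex=np.array([np.cos(.162),-np.sin(.162)]);ey=np.array([-ex[1],ex[0]])
def fr(xy): s=np.array(xy)-[552,-145]; return s@ex,s@ey
def bowl(p,d,n='side'):
    c=cloud(n,d); x,y,z=np.moveaxis(c,2,0); hsv=cv2.cvtColor(p,cv2.COLOR_BGR2HSV)
    s=np.stack(fr(c[...,:2]),-1)
    m=(d>0)&(z>50)&(z<59)&(x>380)&(x<690)&(s[...,1]>34)&(y<220)
    q=c[m][:,:2]; return q
E
python3 - <<'E'
from h import *
p,d=manip.camera('side'); cv2.imwrite('pics/s1.png',p)
q=bowl(p,d); print(cv2.minEnclosingCircle(q.astype(np.float32)),len(q))
E
```

```text
((503.7585144042969, 2.256514072418213), 71.01514434814453) 744
```

View pics/s1.png

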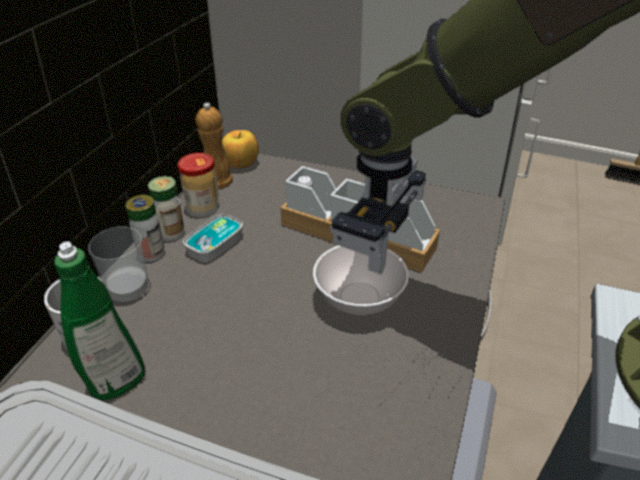

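The bowl follows the fingers and now sits at (504,2), frame (-71,137). It needs about 24 mm more towards the frame.

{"name": "step_arm", "arguments": {
  "series": [-2,-12,0,0,1,-2,-11,0,0,1,0,0,0,0,1,2,12,0,0,1,0,15,10,0,1,0,0,50,0,1,0,0,55,0,0.3,0,0,55,0,0,0,0,0,0,0]
}}

```text
clock: 4.9
eef_pos: [489.4, -34.7, 225.0]
eef_rot: [3.141, 0.008, 2.981]
wrist_force: [0.5, 0.4, -0.3]
finger_gap: 26.9
finger_force: 0.0
```

```bash
python3 - <<'E'
from h import *
p,d=manip.camera('side'); q=bowl(p,d); c,r=cv2.minEnclosingCircle(q.astype(np.float32)); print(c,r,len(q),fr(c))
s=manip.read_state(); print(s['eef_pos'],s['wrist_force'])
# cork cup: middle cup walls, z>84
for n in('side','top'):
  p,d=manip.camera(n); c=cloud(n,d); u,v=fr(c[...,:2].reshape(-1,2)); u=u.reshape(480,640);v=v.reshape(480,640); z=c[...,2]
  m=(d>0)&(z>70)&(z<97)&(abs(u)<41)&(abs(v)<40); print(n,m.sum(),np.percentile(u[m],[1,99]),np.percentile(v[m],[1,99]))
E
```

```text
(494.5621032714844, -20.048240661621094) 71.2908935546875 819 (np.float64(-76.83960535271999), np.float64(114.0514322206873))
[488.57392121 -34.72500715 222.28405764] [-0.06287432 -0.06512789 -1.29781848]
side 793 [-22.2818647   38.33695082] [-27.63365567  29.14880576]
top 498 [-26.23883205  38.26478001] [-29.06127477  27.5493968 ]
```

{"name": "step_arm", "arguments": {
  "series": [23,-37,0,0,0,23,-37,0,0,0,23,-37,0,0,0,0,0,0,0,0,0,0,-45,0,0,0,0,-45,0,0,0,0,-40,0,0,0,0,0,0,0],
  "squeeze": 20
}}

```text
clock: 6.05
eef_pos: [555.2, -145.3, 87.4]
eef_rot: [3.14, -0.007, 2.98]
wrist_force: [0.8, -0.0, 0.6]
finger_gap: 94.0
finger_force: 0.0
```

{"name": "step_arm", "arguments": {
  "series": [1.5,-0.5,-10,0,0,0,0,-5,0,0,0,0,0,0,0,0,0,0,0,1,0,0,0,0,1,0,0,0,0,1,0,0,0,0,1,0,0,0,0,1,0,0,0,0,1]
}}

```text
clock: 7.18
eef_pos: [558.7, -147.2, 75.5]
eef_rot: [-3.142, 0.0, 2.98]
wrist_force: [0.1, -0.3, 1.3]
finger_gap: 55.9
finger_force: 20.0
```

{"name": "step_arm", "arguments": {
  "series": [0,0,10,0,1,0,0,20,0,1,0,0,25,0,1,0,0,25,0,1,0,0,20,0,1,0,0,15,0,1,0,0,0,0,1,0,0,0,0,1]
}}

```text
clock: 8.18
eef_pos: [558.4, -147.1, 189.6]
eef_rot: [3.141, -0.001, 2.98]
wrist_force: [-0.4, 0.7, -1.1]
finger_gap: 56.1
finger_force: 20.0
```

```bash
python3 - <<'E'
from h import *
p,d=manip.camera('side'); cv2.imwrite('pics/s2.png',cv2.resize(p[100:340,230:550],None,fx=2.4,fy=2.4)); s=manip.read_state(); print(s['eef_pos'],s['finger_gap'],s['wrist_force'])
E
```

```text
[ 558.35086568 -147.11820876  189.50923447] 56.25333633929502 [-0.11476383 -0.68580747 -0.56399225]
```

View pics/s2.png

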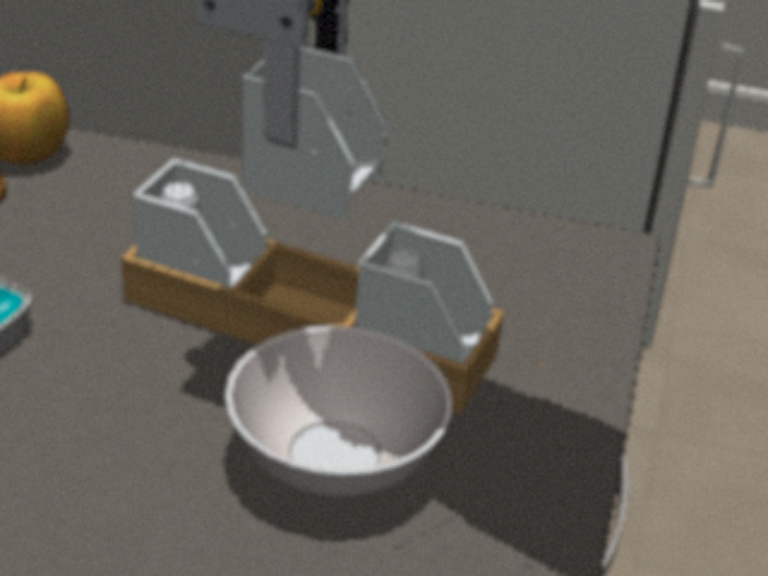

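The cup is out of the organiser, upright and clear. Next I turn its pouring end towards the bowl and bring it over the tipping edge.

{"name": "step_arm", "arguments": {
  "series": [-7,7,0,-0.157,1,-7,7,0,-0.157,1,-7,7,0,-0.157,1,-7,7,0,-0.157,1,-7,7,0,-0.157,1,-7,7,0,-0.157,1,-7,7,0,-0.157,1,-7,7,0,-0.157,1,-7,7,0,-0.157,1,-7,7,0,-0.157,1,0,0,0,0,1,0,0,0,0,1]
}}

```text
clock: 9.72
eef_pos: [488.8, -77.4, 190.2]
eef_rot: [-3.141, 0.0, 1.413]
wrist_force: [-0.8, -0.0, -0.2]
finger_gap: 55.6
finger_force: 20.0
```

```bash
python3 - <<'E'
from h import *
s=manip.read_state(); print(s['eef_pos'],s['eef_rot'],fr(s['eef_pos'][:2]),s['joints'])
E
```

```text
[488.79636289 -77.39361961 190.19265477] [-3.14123997e+00  1.43340029e-05  1.41334772e+00] (np.float64(-73.28048257697789), np.float64(56.52692531718219)) [-2.31035562e-01  2.16337650e-01  1.72378593e+00 -4.31272864e-05
  1.20181975e+00 -7.35713869e-02]
```

{"name": "step_arm", "arguments": {
  "series": [-0.5,-3,-15,0,1,0,0,-14,0,1,0,0,0,0,1,0.9,5.3,-3.9,0,1,0.8,5.1,-2.9,0,1,0.8,4.9,-3.3,0,1,0.7,4.6,-3.8,0,1,0,0,0,0,1,0,0,0,0,1],
  "squeeze": 10
}}

```text
clock: 10.85
eef_pos: [491.2, -60.2, 147.3]
eef_rot: [-3.141, -0.0, 1.41]
wrist_force: [0.2, 0.4, -0.3]
finger_gap: 56.0
finger_force: 10.0
```

```bash
python3 - <<'E'
from h import *
p,d=manip.camera('side'); cv2.imwrite('pics/s3.png',cv2.resize(p[100:340,270:510],None,fx=2.4,fy=2.4)); s=manip.read_state(); print(s['eef_pos'],fr(s['eef_pos'][:2]),s['finger_gap'],s['wrist_force'])
E
```

```text
[491.18674771 -60.32011255 147.36445574] (np.float64(-73.67522178030758), np.float64(73.76243413376666)) 56.188615976621904 [ 0.28754807  1.04435395 -1.10097833]
```

View pics/s3.png

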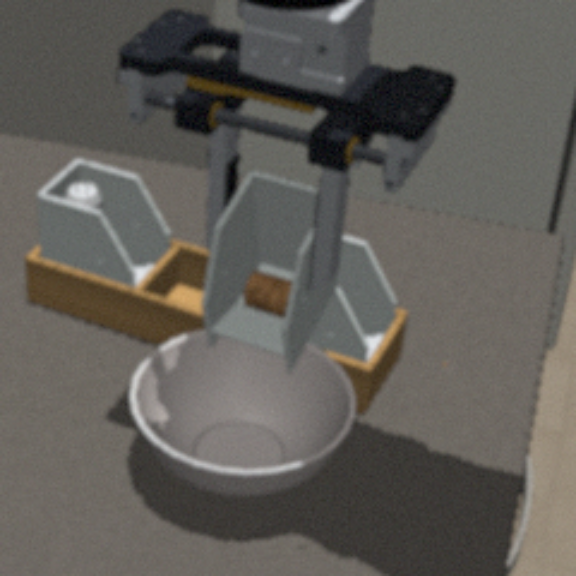

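The cup tips as planned, at about 20 degrees now with the cork (brown, at (268,292) in the crop) still inside. I'll continue the arc.

{"name": "step_arm", "arguments": {
  "series": [0.7,4.2,-4.1,0,1,0.6,3.8,-4.5,0,1,0.6,3.4,-4.8,0,1,0.5,3.1,-5.1,0,1,0.4,2.6,-5.4,0,1,0,0,0,0,1,0,0,0,0,1,0,0,0,0,1]
}}

```text
clock: 11.9
eef_pos: [494.1, -43.4, 123.6]
eef_rot: [-3.141, 0.0, 1.41]
wrist_force: [-1.2, 0.7, -1.5]
finger_gap: 56.0
finger_force: 10.0
```

```bash
python3 - <<'E'
from h import *
p,d=manip.camera('side'); cv2.imwrite('pics/s4.png',cv2.resize(p[100:340,270:510],None,fx=2.4,fy=2.4)); s=manip.read_state(); print(s['eef_pos'],fr(s['eef_pos'][:2]),s['finger_gap'],s['wrist_force'])
E
```

```text
[494.12429341 -43.36308131 123.62051021] (np.float64(-73.51117759010145), np.float64(90.97124503711285)) 55.68599863322512 [-0.27070113  0.2955922  -0.07178529]
```

View pics/s4.png

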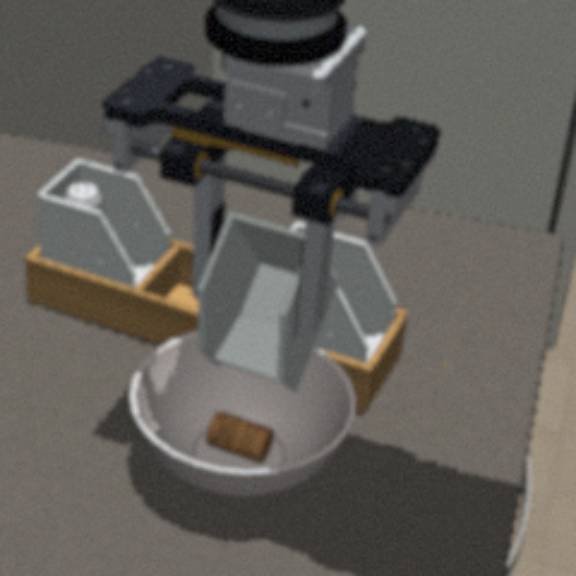

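The cork is in the bowl, at (240,435) in the crop. Next I right the cup by levering it back over the same edge on the pouring side, ending flat on the neighbour's top.

{"name": "step_arm", "arguments": {
  "series": [0,0,20,0,1,0,0,25,0,1,0,0,21,0,1,-3.2,-19.7,0,0,1,-3.2,-19.7,0,0,1,0,0,-12,0,1,0,0,-12,0,1,0,0,0,0,1,-1,-6,0,0,1,-0.9,-5.9,1,0,1,-1,-6.1,0.5,0,1,-1,-6.1,0.2,0,1,-1,-6.1,-0.5,0,1,-1,-6,-1,0,1,-1,-5.8,-1.6,0,1,-0.9,-5.8,-2,0,1,-0.9,-5.6,-2.5,0,1,0,0,0,0,1,0,0,0,0,1]
}}

```text
clock: 14.32
eef_pos: [479.1, -136.0, 159.8]
eef_rot: [3.142, -0.0, 1.41]
wrist_force: [-0.1, 0.1, -1.6]
finger_gap: 55.6
finger_force: 10.0
```

```bash
python3 - <<'E'
from h import *
p,d=manip.camera('side'); cv2.imwrite('pics/s5.png',cv2.resize(p[80:320,270:510],None,fx=2.4,fy=2.4)); s=manip.read_state(); print(s['eef_pos'],fr(s['eef_pos'][:2]),s['finger_gap'],s['wrist_force'])
E
```

```text
[ 479.11319571 -135.90750195  159.81391508] (np.float64(-73.39902380117208), np.float64(-2.7826363135330476)) 55.705948609310084 [ 0.29412646  0.40332068 -1.53738141]
```

View pics/s5.png

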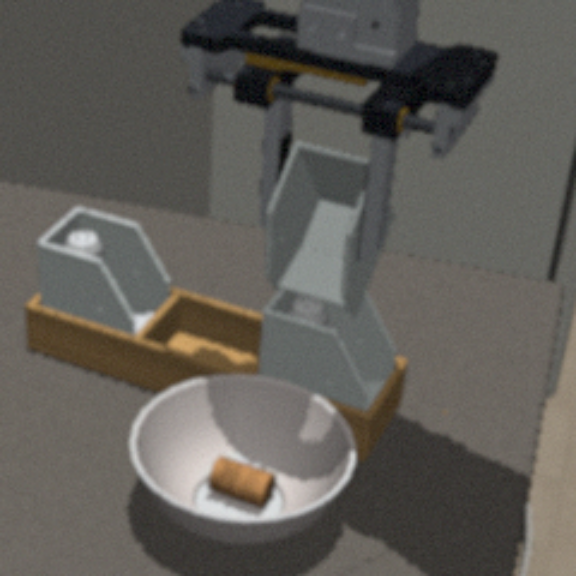

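The cup is nearly upright on the neighbour's top and the cork lies at rest in the bowl at (242,480) in the crop. I'll carry the cup to free worktop at (610,50) and level it by pressing it down there.

{"name": "step_arm", "arguments": {
  "series": [0,0,-1.5,0,1,0,0,0,0,1,0,0,20,0,1,0,0,21,0,1,26.2,37.2,0,0,1,26.2,37.2,0,0,1,26.2,37.2,0,0,1,26.2,37.2,0,0,1,26.2,37.2,0,0,1,0,0,-30,0,1,0,0,-40,0,1,0,0,-30,0,1,0,0,-15,0,1,0,0,0,0,1,0,0,0,0,1]
}}

```text
clock: 16.25
eef_pos: [610.7, 50.0, 85.6]
eef_rot: [3.14, -0.0, 1.41]
wrist_force: [0.7, 0.1, -0.9]
finger_gap: 56.3
finger_force: 10.0
```

```bash
python3 - <<'E'
from h import *
p,d=manip.camera('side'); cv2.imwrite('pics/s6.png',cv2.resize(p[120:360,200:440],None,fx=2.4,fy=2.4)); s=manip.read_state(); print(s['eef_pos'],s['finger_gap'],s['wrist_force'])
E
```

```text
[610.71177807  49.97428447  85.66064462] 55.86031823209948 [ 0.65091266 -0.21541691 -0.62457189]
```

View pics/s6.png

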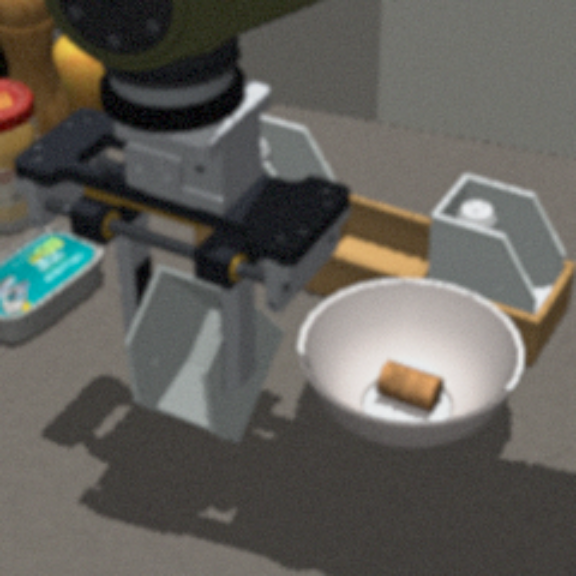

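{"name": "step_arm", "arguments": {
  "series": [0,0,-6,0,1,0,0,-4,0,1,0,0,-3,0,1,0,0,-2,0,1,0,0,-1.5,0,1,0,0,0,0,1,0,0,0,0,1],
  "squeeze": 6
}}

```text
clock: 17.18
eef_pos: [610.7, 50.0, 68.8]
eef_rot: [3.14, -0.0, 1.41]
wrist_force: [-1.0, 1.3, 7.3]
finger_gap: 55.8
finger_force: 6.0
```

Pressed flat with 7 N. Now I release and lift away.

{"name": "step_arm", "arguments": {
  "series": [0,0,0,0,0.35,0,0,0,0,0.25,0,0,0,0,0.1,0,0,0,0,0,0,0,0,0,0,0,0,10,0,0,0,0,30,0,0,0,0,50,0,0,0,0,50,0,0,-30,0,30,0,0,-50,20,0,0,0,-50,20,0,0,0,0,0,0,0,0,0,0,0,0,0]
}}

```text
clock: 18.92
eef_pos: [480.7, 89.9, 238.7]
eef_rot: [3.14, -0.0, 1.41]
wrist_force: [0.1, -0.3, 0.3]
finger_gap: 94.0
finger_force: 0.0
```

```bash
python3 - <<'E'
from h import *
p,d=manip.camera('side'); cv2.imwrite('pics/s7.png',p)
s=manip.read_state(); print(s['eef_pos'],s['finger_gap'],s['wrist_force'])
q=bowl(p,d); q=q[(abs(q-[495,-20])<85).all(1)]; print(cv2.minEnclosingCircle(q.astype(np.float32)))
c=cloud('side',d); m=(d>0)&(abs(c[...,0]-610)<60)&(abs(c[...,1]-55)<60)&(c[...,2]>15)&(c[...,2]<110); k=c[m]; print('cup',k.min(0),k.max(0),np.percentile(k[:,2],99))
E
```

```text
[480.9221851   89.72473906 238.23887861] 93.95495594414247 [ 0.59324436 -0.45488687  0.52518368]
((509.50653076171875, -11.61368465423584), 85.98688507080078)
cup [550.01522457  -4.9877321   15.01746428] [638.28843374  53.36727369  86.77366979] 85.07477999300698
```

View pics/s7.png

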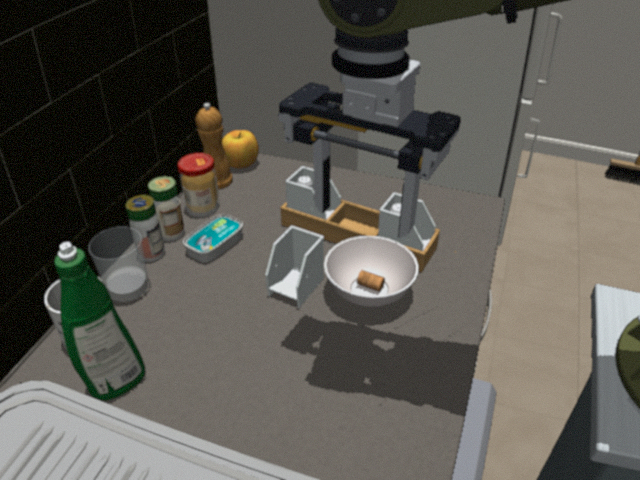

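The cup stands upright at (295,268) with its top at about 85 mm. The cork lies in the bowl at (370,281), and the arm is clear. Handing in.

```bash
python3 -c "
from cell import manip
print(manip.sign_off())"
```

```text
the job is handed in; nothing more can be done
None
```

The job is handed in (sign-off returned no verdict): the last picture shows the cork in the bowl, the empty cup upright on the free worktop and the arm clear, at about 19 s of the 56 s allowed.

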